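# Centre the cup on its saucer

## Robot

A 6-joint arm with a two-finger parallel gripper is mounted at the origin on the work surface. World frame = base frame: x ahead of the robot, y to its left, z up, the work surface at z = 0. Lengths are in m, angles in rad, forces in N, time in s.
With the tool pointing down it reaches from about 0.35 to 0.85 m from the base axis. Payload 8.1 kg.
Tool frame: the origin (TCP) lies at the very end of the fingers, on their centre line; the grasp point (between the pads) lies 19 mm behind it; z points along the fingers, y is the line along which they close (so a half turn about z gives the same grasp; the last joint's range is limited). The gripper opens to 85 mm and grips with 20 to 120 N. Pads are 22 mm wide; open, the fingers measure 114 mm over their backs; the gripper's body (76 mm by 85 mm) begins 54 mm behind the grasp point. The pads swing forward as they close: fully open they stand 13 mm farther back than shut.
Start: joints at [-1.218, 0.13, 1.488, -0, 1.523, -0.085], TCP at [0.254, -0.543, 0.203] pointing down, gripper open.
Joint ranges: [-2.96, 2.96], [-0.89, 2.26], [0.02, 2.5], [-1.34, 4.48], [0, 2.73], [-2.66, 2.66]. Speed limits (rad/s): [2.39, 2.39, 2.79, 3.14, 3.14, 3.14].

## Interface

Orientations are given as a 3x3 rotation matrix whose columns are the frame's x, y, z axes.
In Python, from workcell import r gives the robot as it stands.
- The arm moves only by the tool step_arm, never from a script. Its argument "increments" is a list of rows, each an object of numbers: "dx", "dy", "dz": the shift along the world's x, y, z in units of 30 mm (1.0 is 30 mm); "wx", "wy", "wz": the turn, a rotation vector about the world's x, y, z in units of 6 degrees (1.0 is 6 degrees). A call has 1 to 5 rows; each row is the pose to reach, as a shift and turn from the pose commanded when the call began; what a row does not reach only later rows make up. A row lasts 1/10 s, in which the tool goes at most 50 mm and 8.59 degrees, less where a joint would pass 70% of its speed; a pose out of reach is approached as far as the arm can. A call with a gripper value outside its range is refused whole. "claw" is the opening, from 0 (shut) to 1 (fully open), set as the call begins (left out, the last holds). The fingers move at their own pace and stop on an object; the grip force is fixed at half the most. Time passes only in rows, so rows that repeat a pose let the fingers close. It gives the time, the measured TCP pose, the force, the opening and the grip force at its end, in the units of the state.
- r.get_state(): the state, without advancing time (a new reading comes with each control period).
- r.camera(name): name is "scene" or "top" or "wrist"; returns a dict with "color" (400x640x3 uint8, red, green, blue), "intrinsics" (3x3 intrinsics, pixels), "rvec" (rotation vector, rad) and "tvec" (3), from world to camera coordinates, as OpenCV has them. Camera axes: x right, y down, z forward; pixel columns grow to the right and rows downward; lengths in m; the calibration is good to about 2 mm. A picture is of the moment at which its call begins. There is no depth.
- r.job_done(): hands the job in; it is judged then, once.
The state is a dict: "t": time; "joints": joint angles; "joint_vel": joint speeds; "joint_torque": joint torques, N m; "eef_pos": TCP position; "tool_rot": TCP orientation; "contact_force": force on the tool from outside, world axes, zero at the start; "torque": the same for the moment, N m; "opening": finger opening in m; "grasp_force": force on a finger pad.
Only numpy, scipy, OpenCV 4.12 (cv2) and the standard library are available. Lean on these libraries where they do the work, as an engineer would, in place of code of your own. Each camera call takes 0.05 s, during which the arm holds its last target. There are 200 camera calls.

## Task

One of the two white cups has been left off-centre on its saucer. Nudge that cup with light fingertip taps until it stands upright in the middle of its saucer. Do not pick it up or tip it, keep its saucer where it is, and leave everything else on the worktop alone, the other cup included.

Things in the scene. Friction and masses are not known exactly. Their poses are not given: they have to be found in the camera images.
- cup: straight-sided white porcelain cup, 0.2 kg, left 17 to 24 mm off-centre on its saucer. 66 mm across from 16 mm above its underside up to the rim at 76 mm; below it narrows to a 34 mm foot, so it is tippy: pushed low (up to 28 mm up) it slides, pushed near the rim it tips. A finger meeting it at 20 mm/s presses under 3 N, at 100 mm/s over 6 N. Origin: centre of its underside; z up; handle along +x
- cup_handle (a point): middle of the bow of that cup's loop handle, 57 mm from the cup's axis along its +x and 48 mm above its underside; the handle is 7 mm thick, spans 23 to 66 mm above the underside and reaches 61 mm from the axis. At the start it is at least 60 degrees round from the side on which the cup is nearest to the saucer's edge
- saucer: loose white porcelain saucer under that cup, 0.24 kg, 150 mm across: flat middle 92 mm across, its top 6 mm above the worktop, then a straight sloping rim up to 17 mm at the edge. Thin blue circles: one 50 mm across round the middle, one at the edge. Origin: centre of its underside. The cup slides on it (friction about 0.45); it grips the worktop (0.6) and stays put when only the cup is nudged
- other_cup: an identical cup (same size, handle along its own +x), already well centred on the other saucer; leave it
- other_saucer: the identical saucer under the other cup; leave it
- teaspoon: steel teaspoon 137 mm long lying on the worktop beyond the saucers, origin under its bowl, handle along its -x; leave it
- scoop: orange plastic measuring scoop, 42 mm round bowl 26 mm tall, 93 mm long handle side along its +x, lying on the worktop beyond the saucers; origin under the bowl; leave it
- milk_jug: white porcelain milk jug, 72 mm across, 90 mm tall, beyond the saucers on the left; origin under its centre; leave it
- canister: blue ceramic tea canister with a wooden twist-lock lid, 103 mm across, 160 mm tall, on the right; origin under its centre; leave it
- biscuit_tin: closed aluminium biscuit tin, 134 x 194 mm, 71 mm tall, red panel on the lid, near right; origin under its centre; leave it
- kettle: stainless kettle with black handle on its black power base, 160 mm across (handle to 127 mm from the axis along its +x), 212 mm tall, on the left; origin under its centre; leave it
There are look-alikes about, which are no part of the job. Leave any pink look-alike of the saucer alone. Leave any green or turquoise look-alike of the other_cup alone.

How it is judged:
By the outcome, as a careful person would: the job done as asked, in the order asked, and still so for the second after the job is handed in, with the robot touching nothing.
It also fails if it takes over 64 s, if anything falls off the work surface, if the arm or the gripper's body presses on something with over 40 N, if the wrist force passes 120 N, or if a joint passes its speed limit or range.

## Working session

There is one attempt and no reset: what is moved stays moved. The work goes in short steps, Python scripts to look and compute and a tool call to move; the robot and the scene stay as the last step left them, time stands still between calls to the robot, and variables do not carry over. Pictures are saved under pics/ and viewed, at most 10 in all, crops included, and the job is handed in when it is done.

Besides the shell and the picture viewer there is one more tool, called after "Call:" as name(argument=value, ...) on one line, values as JSON. step_arm: Moves the arm, as the interface text tells. Its arguments: {"type":"object","properties":{"increments":{"type":"array","items":{"type":"object","properties":{"dx":{"type":"number"},"dy":{"type":"number"},"dz":{"type":"number"},"wx":{"type":"number"},"wy":{"type":"number"},"wz":{"type":"number"}}}},"claw":{"type":"number"}},"required":["increments"]}

```bash
mkdir -p pics; cat > h.py <<'E'
import numpy as np, cv2
from workcell import r
def cam(n,save=None):
    c=r.camera(n); c['bgr']=c['color'][:,:,::-1].copy()
    if save: cv2.imwrite('pics/'+save,c['bgr'])
    return c
def ray(c,uv,z):
    R=cv2.Rodrigues(np.array(c['rvec'],float))[0]; t=np.array(c['tvec'],float).ravel()
    K=np.array(c['intrinsics']); o=-R.T@t
    p=np.c_[np.atleast_2d(uv),np.ones(len(np.atleast_2d(uv)))]
    d=(R.T@np.linalg.inv(K)@p.T).T
    return o+d*((z-o[2])/d[:,2])[:,None]
def proj(c,P):
    return cv2.projectPoints(np.atleast_2d(np.array(P,float)),np.array(c['rvec'],float),np.array(c['tvec'],float),np.array(c['intrinsics'],float),None)[0].reshape(-1,2)
E
python3 - <<'E'
from h import *
for n in('top','scene'):
    c=cam(n,n+'0.png'); R=cv2.Rodrigues(np.array(c['rvec'],float))[0]
    print(n,-R.T@np.array(c['tvec'],float).ravel(),np.array(c['intrinsics'])[0,0],R[2])
E
```

```text
top [0.40324557 0.04606368 1.63058542] 446.39383425217846 [ 0.10290667 -0.00364077 -0.99468435]
scene [1.45325929 0.29725434 1.08469021] 446.1806396416964 [-0.64368472 -0.18655449 -0.74220442]
```

View pics/top0.png

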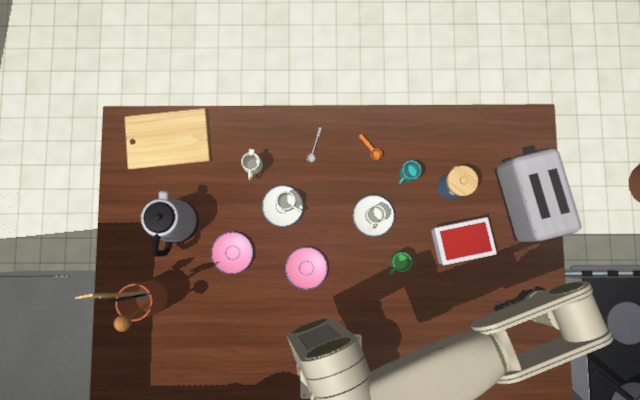

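View pics/scene0.png

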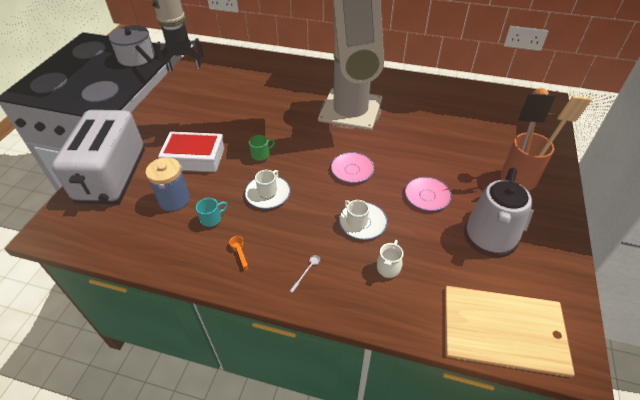

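Top view: two white saucers carry white cups, A near (283,206) with its cup near (289,200), and B near (374,216) with its cup near (377,213). The pink saucers at (232,253) and (306,268), the green cup at (402,262) and the turquoise cup at (411,171) are look-alikes. In the scene view A is at (362,219) and B at (267,191). Cup A looks off-centre, so I'll confirm with a crop and measure.

```bash
python3 - <<'E'
from h import *
t=cv2.imread('pics/top0.png'); s=cv2.imread('pics/scene0.png')
f=lambda im,u,v:cv2.resize(im[v-30:v+30,u-40:u+40],(400,300),interpolation=cv2.INTER_CUBIC)
cv2.imwrite('pics/crop0.png',np.vstack([np.hstack([f(t,283,206),f(t,374,216)]),np.hstack([f(s,362,215),f(s,267,188)])]))
c=cam('top'); hsv=cv2.cvtColor(c['bgr'],cv2.COLOR_BGR2HSV)
# saucer = non-wood (wood is warm-hued & saturated)
wood=((hsv[...,0]<25)|(hsv[...,0]>165))&(hsv[...,1]>70)
m=(~wood).astype(np.uint8)*255
for n,(u,v) in dict(A=(283,206),B=(374,216)).items():
    k=np.zeros_like(m);k[v-35:v+35,u-35:u+35]=m[v-35:v+35,u-35:u+35]
    cs=max(cv2.findContours(k,0,1)[0],key=cv2.contourArea)
    h=cv2.convexHull(cs); e=cv2.fitEllipse(h); p=ray(c,e[0],.017)[0]
    q=ray(c,h.reshape(-1,2).astype(float),.017)[:,:2]
    print(n,e,p,cv2.minEnclosingCircle(q.astype(np.float32)))
print(r.get_state()['tool_rot'])
E
```

```text
A ((282.08660888671875, 205.59243774414062), (41.83482360839844, 42.38154220581055), 62.314170837402344) [0.56557296 0.17088081 0.017     ] ((0.5660478472709656, 0.17082953453063965), 0.0771389752626419)
B ((373.08428955078125, 215.2121124267578), (41.97349548339844, 42.51844024658203), 113.63732147216797) [ 0.52856289 -0.15907003  0.017     ] ((0.5290369391441345, -0.15910236537456512), 0.0773729681968689)
[[ 9.05687574e-01  4.23945528e-01 -4.56117162e-04]
 [ 4.23945738e-01 -9.05686534e-01  1.38348028e-03]
 [ 1.73421105e-04 -1.44636982e-03 -9.99998939e-01]]
```

View pics/crop0.png

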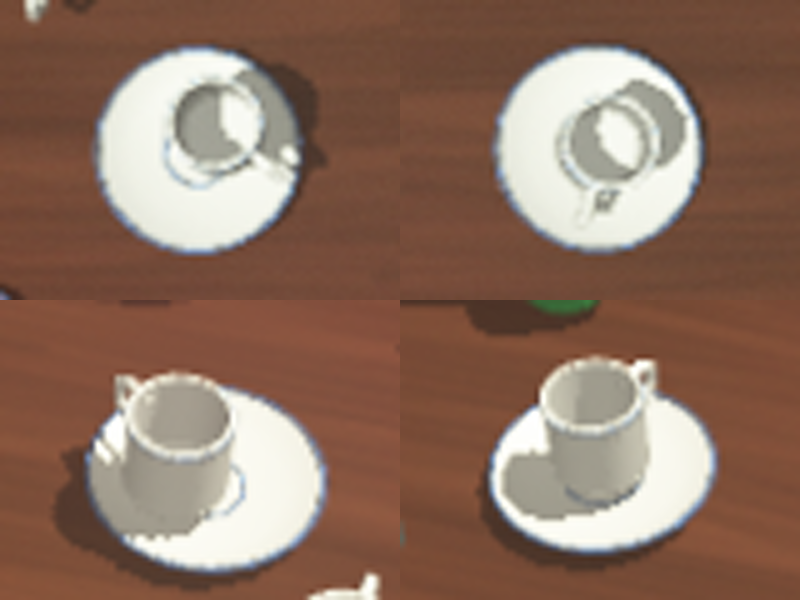

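The crop confirms it. Cup A (left in the top view) is shifted up and right of its blue ring, while cup B covers its ring centrally. A is the one to nudge. Next I'll compute its offset and use cup B to check the method.

```bash
python3 - <<'E'
from h import *
t=cam('top'); s=cam('scene')
sa=np.array([.5656,.1709]); sb=np.array([.5286,-.1591])
A=ray(t,(286.4,200.8),.082)[0]; B=ray(t,(375.2,214.8),.082)[0]; A2=ray(s,(357.8,207.9),.082)[0]
hA=ray(t,(283-40+58,206-30+31),.06)[0]
print('A',A,A[:2]-sa,'B',B,B[:2]-sb,'A scene',A2,'handle end',hA-A)
d=A[:2]-sa; print(np.linalg.norm(d)*1e3,np.degrees(np.arctan2(d[1],d[0])))
for n,p in dict(jug=(252,163),spoon=(313,157)).items(): print(n,ray(t,p,.0)[0])
w=cam('wrist'); R=cv2.Rodrigues(np.array(w['rvec'],float))[0]; st=r.get_state()
o=-R.T@np.array(w['tvec'],float).ravel(); T=np.array(st['tool_rot'])
print('wrist cam in tool',T.T@(o-st['eef_pos']),'fwd',T.T@R[2],'f',w['intrinsics'][0][0],st['t'],st['opening'])
E
```

```text
A [0.57575245 0.1508396  0.082     ] [ 0.01015245 -0.0200604 ] B [ 0.52490876 -0.15819995  0.082     ] [-0.00369124  0.00090005] A scene [0.58235005 0.15664904 0.082     ] handle end [-0.01990094 -0.05012599 -0.022     ]
22.483146463989637 -63.15629096201843
jug [0.72658313 0.28399609 0.        ]
spoon [0.74792162 0.05782761 0.        ]
wrist cam in tool [ 0.08312882 -0.00059702 -0.17157995] fwd [-0.32565889 -0.00121926  0.94548654] f 302.0496093973593 0.3 0.08536528839309096
```

Call:
step_arm(claw=0, increments=[{"dx": 0.85,"dy": 1.4,"dz": 0.2},{"dx": 1.7,"dy": 2.8,"dz": 0.5},{"dx": 2.55,"dy": 4.2,"dz": 0.8},{"dx": 3.4,"dy": 5.6,"dz": 1.1},{"dx": 4.2,"dy": 7.0,"dz": 1.4}])

```text
$.increments[0]: bad value
```

Call:
step_arm(claw=0, increments=[{"dx": 0.85,"dy": 1.4,"dz": 0.2,"wx": 0,"wy": 0,"wz": 0},{"dx": 1.7,"dy": 2.8,"dz": 0.5,"wx": 0,"wy": 0,"wz": 0},{"dx": 2.55,"dy": 4.2,"dz": 0.8,"wx": 0,"wy": 0,"wz": 0},{"dx": 3.4,"dy": 5.6,"dz": 1.1,"wx": 0,"wy": 0,"wz": 0},{"dx": 4.2,"dy": 7.0,"dz": 1.4,"wx": 0,"wy": 0,"wz": 0}])

```text
t: 0.8
eef_pos: [0.381, -0.3317, 0.2452]
tool_rot: [[0.906, 0.424, 0.0], [0.424, -0.906, -0.0], [0.0, 0.0, -1.0]]
contact_force: [1.2, -0.4, -0.5]
opening: 0.0126
grasp_force: 0.0
```

All keys are required in each row. Continuing towards a hover beside the saucer so the wrist camera can see it.

Call:
step_arm(claw=0, increments=[{"dx": 0.5,"dy": 1.5,"dz": 0,"wx": 0,"wy": 0,"wz": 0.8},{"dx": 1.0,"dy": 3.0,"dz": 0,"wx": 0,"wy": 0,"wz": 1.6},{"dx": 1.4,"dy": 4.5,"dz": 0,"wx": 0,"wy": 0,"wz": 2.4},{"dx": 1.9,"dy": 6.0,"dz": 0,"wx": 0,"wy": 0,"wz": 3.2},{"dx": 2.4,"dy": 7.6,"dz": 0,"wx": 0,"wy": 0,"wz": 3.8}])

```text
t: 1.3
eef_pos: [0.4525, -0.104, 0.245]
tool_rot: [[0.669, 0.744, 0.001], [0.744, -0.669, -0.0], [0.0, 0.001, -1.0]]
contact_force: [0.9, -0.1, 0.2]
opening: -0.0004
grasp_force: 0.0
```

Call:
step_arm(claw=0, increments=[{"dx": 0.5,"dy": 1.6,"dz": -0.3,"wx": 0,"wy": 0,"wz": 0},{"dx": 1.0,"dy": 3.2,"dz": -0.6,"wx": 0,"wy": 0,"wz": 0},{"dx": 1.5,"dy": 4.7,"dz": -0.9,"wx": 0,"wy": 0,"wz": 0},{"dx": 2.0,"dy": 6.2,"dz": -1.2,"wx": 0,"wy": 0,"wz": 0},{"dx": 2.4,"dy": 7.6,"dz": -1.5,"wx": 0,"wy": 0,"wz": 0}])

```text
t: 1.8
eef_pos: [0.5247, 0.1247, 0.1996]
tool_rot: [[0.67, 0.742, 0.001], [0.742, -0.67, 0.0], [0.001, 0.0, -1.0]]
contact_force: [0.2, -0.6, 0.6]
opening: 0.0003
grasp_force: 0.0
```

```bash
python3 - <<'E'
from h import *
w=cam('wrist','w1.png'); s=r.get_state(); print(s['eef_pos'],s['tool_rot'],s['opening'],s['t'])
E
```

```text
[0.52438841 0.13022886 0.19739442] [[ 0.66821164  0.74396968 -0.00152376]
 [ 0.74396951 -0.66820425  0.00352777]
 [ 0.00160637 -0.00349093 -0.99999262]] -5.6274041909869676e-05 1.85
```

View pics/w1.png

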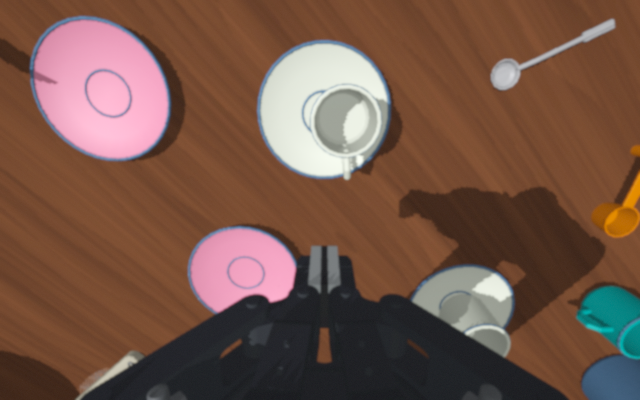

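The wrist view shows saucer A at about (324,109) with its cup rim near (346,120). The handle points down to (348,172), and the ring is exposed on the left at (305,108). Next I'll measure the saucer outline and rim precisely.

```bash
cat >> h.py <<'E'
def saucer(c,u0,v0,u1,v1):
    "saucer centre (z .017) from its outline: hull of non-wood pixels in the box"
    hsv=cv2.cvtColor(c['bgr'],cv2.COLOR_BGR2HSV)
    wood=((hsv[...,0]<25)|(hsv[...,0]>165))&(hsv[...,1]>70)
    k=np.zeros(wood.shape,np.uint8); k[v0:v1,u0:u1]=(~wood[v0:v1,u0:u1])*255
    k=cv2.morphologyEx(k,cv2.MORPH_OPEN,np.ones((3,3)))
    h=cv2.convexHull(max(cv2.findContours(k,0,1)[0],key=cv2.contourArea)).reshape(-1,2).astype(float)
    (x,y),(a,b),_=cv2.fitEllipse((ray(c,h,.017)[:,:2]*1e4).astype(np.float32))
    return np.array([x,y])/1e4,a/1e4,b/1e4
def crop(c,u,v,hw,hh,k,name):
    cv2.imwrite('pics/'+name,cv2.resize(c['bgr'][v-hh:v+hh,u-hw:u+hw],None,fx=k,fy=k,interpolation=cv2.INTER_CUBIC))
E
python3 - <<'E'
from h import *
w=cam('wrist'); print(saucer(w,245,30,400,190))
crop(w,335,110,80,75,5,'w1c.png')
hsv=cv2.cvtColor(w['bgr'],cv2.COLOR_BGR2HSV)
b=(hsv[...,0]>95)&(hsv[...,0]<130)&(hsv[...,1]>40)
vv,uu=np.nonzero(b[80:140,290:330]); P=ray(w,np.c_[uu+290.,vv+80.],.006)[:,:2]
print(len(P),'ring fit (algebraic circle):')
A=np.c_[2*P,np.ones(len(P))]; q=np.linalg.lstsq(A,(P**2).sum(1),rcond=None)[0]; print(q[:2],np.sqrt(q[2]+q[:2]@q[:2]))
E
```

```text
(array([0.56579897, 0.17198361]), 0.15248641357421874, 0.15365712890625)
55 ring fit (algebraic circle):
[0.56576913 0.17292461] 0.024616940370334156
```

View pics/w1c.png

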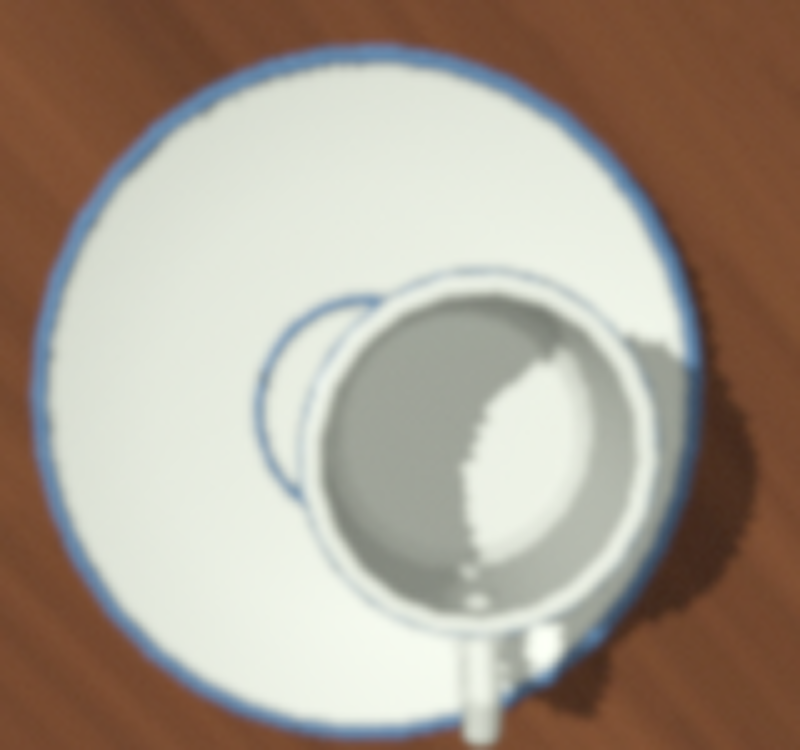

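```bash
python3 - <<'E'
from h import *
w=cam('wrist')
E=np.array([(301,450),(657,450),(479,266),(479,634)])
px=(E+.5)/5-.5+[255,35]; P=ray(w,px,.082)[:,:2]
c=P.mean(0); print('rim pts dist',np.linalg.norm(P-c,axis=1),'centre',c)
hd=ray(w,[(480+.5)/5-.5+255,(740+.5)/5-.5+35],.06)[0,:2]-c
s=np.array([.5658,.1724]); d=c-s; a=np.arctan2(d[1],d[0])
print('offset',d,np.linalg.norm(d),'ang',np.degrees(a),'handle',np.linalg.norm(hd),np.degrees(np.arctan2(hd[1],hd[0])))
st=r.get_state(); print(st['eef_pos'],st['contact_force'],st['t'])
p=-d/np.linalg.norm(d); print('p',p, 'tilt axis 15deg units',np.array([p[1],-p[0]])*2.5)
T=np.array(st['tool_rot']); print('-tool y ang',np.degrees(np.arctan2(-T[1,1],-T[0,1])),'p ang',np.degrees(np.arctan2(p[1],p[0])))
for g in(.033+.0145+.020,): print('standoff TCP',c-p*g)
# check with cup B: rim centred check via top crop done earlier
E
```

```text
rim pts dist [0.03304953 0.03299895 0.03270978 0.0340018 ] centre [0.57872706 0.15389025]
offset [ 0.01292706 -0.01850975] 0.022576973645264165 ang -55.06985490721221 handle 0.061633966722310675 -128.36835012014228
[0.52367773 0.1247364  0.19849399] [-1.5186574  -0.03772749  0.38829041] 1.95
p [-0.5725773   0.81985074] tilt axis 15deg units [2.04962685 1.43144325]
-tool y ang 138.12399068570528 p ang 124.9301450927878
standoff TCP [0.61737603 0.09855033]
```

The checks agree: rim radius 33 mm, handle reach 61.6 mm, offset 22.6 mm, and the handle is 73° round. I'll push along p = (-0.573, 0.820), tool x along p, with the tool leaning back so only the fingertip touches.

Call:
step_arm(claw=0, increments=[{"dx": 0.6,"dy": -0.2,"dz": 0,"wx": 0,"wy": 0,"wz": 1.3},{"dx": 1.2,"dy": -0.4,"dz": 0,"wx": 0,"wy": 0,"wz": 2.6},{"dx": 1.8,"dy": -0.6,"dz": 0,"wx": 0,"wy": 0,"wz": 3.9},{"dx": 2.4,"dy": -0.7,"dz": 0,"wx": 0,"wy": 0,"wz": 5.2},{"dx": 3.0,"dy": -0.8,"dz": 0,"wx": 0,"wy": 0,"wz": 6.4}])

```text
t: 2.45
eef_pos: [0.6151, 0.0965, 0.2003]
tool_rot: [[0.061, 0.998, 0.001], [0.998, -0.061, -0.0], [-0.0, 0.001, -1.0]]
contact_force: [-0.1, -0.0, 0.0]
opening: 0.0001
grasp_force: 0.0
```

Call:
step_arm(claw=0, increments=[{"dx": 0,"dy": 0,"dz": 0,"wx": 0,"wy": 0,"wz": 1.3},{"dx": 0,"dy": 0,"dz": 0,"wx": 0,"wy": 0,"wz": 2.6},{"dx": 0,"dy": 0,"dz": 0,"wx": 0,"wy": 0,"wz": 3.9},{"dx": 0,"dy": 0,"dz": 0,"wx": 0,"wy": 0,"wz": 5.2},{"dx": 0,"dy": 0,"dz": 0,"wx": 0,"wy": 0,"wz": 6.4}])

```text
t: 2.95
eef_pos: [0.6143, 0.0967, 0.2003]
tool_rot: [[-0.572, 0.82, 0.0], [0.82, 0.572, -0.0], [-0.001, 0.0, -1.0]]
contact_force: [0.7, 0.2, -0.1]
opening: 0.0003
grasp_force: 0.0
```

Call:
step_arm(claw=0, increments=[{"dx": 0,"dy": 0,"dz": 0,"wx": 0.8,"wy": 0.57,"wz": 0},{"dx": 0,"dy": 0,"dz": 0,"wx": 1.64,"wy": 1.15,"wz": 0},{"dx": 0,"dy": 0,"dz": 0,"wx": 2.46,"wy": 1.72,"wz": 0},{"dx": 0,"dy": 0,"dz": 0,"wx": 2.46,"wy": 1.72,"wz": 0},{"dx": 0,"dy": 0,"dz": 0,"wx": 2.46,"wy": 1.72,"wz": 0}])

```text
t: 3.45
eef_pos: [0.6145, 0.0964, 0.1993]
tool_rot: [[-0.539, 0.824, -0.176], [0.784, 0.567, 0.252], [0.308, -0.002, -0.951]]
contact_force: [-0.3, 0.2, 0.1]
opening: 0.0002
grasp_force: 0.0
```

```bash
python3 - <<'E'
from h import *
w=cam('wrist','w2.png'); s=r.get_state(); print(s['eef_pos'],s['tool_rot'],s['joints'],s['contact_force'],s['t'])
E
```

```text
[0.61442942 0.09740687 0.19996802] [[-0.54037405  0.82285748 -0.17578809]
 [ 0.78329204  0.5682459   0.2520916 ]
 [ 0.30732632 -0.00146965 -0.95160306]] [-0.07751777  0.36550147  1.25421053  0.2427463   1.71936171 -0.66945083] [0.04139717 0.95733198 0.33183804] 3.5
```

View pics/w2.png

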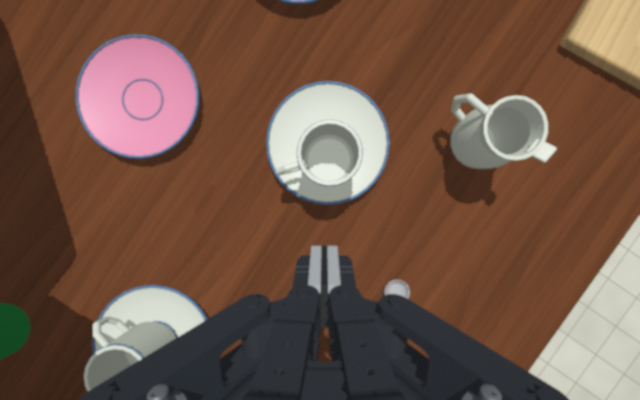

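The wrist view shows cup A at (330,153) straight ahead of the closed fingertips at (324,250). The milk jug at (510,130) and the spoon are clear. Descending just outside the saucer.

Call:
step_arm(claw=0, increments=[{"dx": 0.09,"dy": 0.06,"dz": -1.2,"wx": 0,"wy": 0,"wz": 0},{"dx": 0.09,"dy": 0.06,"dz": -2.4,"wx": 0,"wy": 0,"wz": 0},{"dx": 0.09,"dy": 0.06,"dz": -3.6,"wx": 0,"wy": 0,"wz": 0},{"dx": 0.09,"dy": 0.06,"dz": -4.8,"wx": 0,"wy": 0,"wz": 0},{"dx": 0.09,"dy": 0.06,"dz": -5.5,"wx": 0,"wy": 0,"wz": 0}])

```text
t: 4.0
eef_pos: [0.6151, 0.101, 0.0325]
tool_rot: [[-0.542, 0.821, -0.179], [0.781, 0.571, 0.252], [0.309, -0.004, -0.951]]
contact_force: [-0.9, 0.0, -0.6]
opening: -0.0005
grasp_force: 0.0
```

Call:
step_arm(claw=0, increments=[{"dx": 0,"dy": 0,"dz": -0.15,"wx": 0,"wy": 0,"wz": 0},{"dx": 0,"dy": 0,"dz": -0.3,"wx": 0,"wy": 0,"wz": 0},{"dx": 0,"dy": 0,"dz": -0.3,"wx": 0,"wy": 0,"wz": 0}])

```text
t: 4.3
eef_pos: [0.6179, 0.1005, 0.0273]
tool_rot: [[-0.542, 0.822, -0.175], [0.782, 0.57, 0.253], [0.307, 0.0, -0.952]]
contact_force: [0.1, -0.4, 0.6]
opening: 0.0001
grasp_force: 0.0
```

Call:
step_arm(claw=0, increments=[{"dx": -0.057,"dy": 0.082,"dz": 0,"wx": 0,"wy": 0,"wz": 0},{"dx": -0.115,"dy": 0.164,"dz": 0,"wx": 0,"wy": 0,"wz": 0},{"dx": -0.172,"dy": 0.246,"dz": 0,"wx": 0,"wy": 0,"wz": 0},{"dx": -0.229,"dy": 0.328,"dz": 0,"wx": 0,"wy": 0,"wz": 0},{"dx": -0.286,"dy": 0.41,"dz": 0,"wx": 0,"wy": 0,"wz": 0}])

```text
t: 4.8
eef_pos: [0.6083, 0.1127, 0.0259]
tool_rot: [[-0.541, 0.822, -0.177], [0.782, 0.569, 0.253], [0.309, -0.001, -0.951]]
contact_force: [0.7, -1.1, 0.4]
opening: -0.0002
grasp_force: 0.0
```

Call:
step_arm(claw=0, increments=[{"dx": -0.029,"dy": 0.041,"dz": 0,"wx": 0,"wy": 0,"wz": 0},{"dx": -0.058,"dy": 0.082,"dz": 0,"wx": 0,"wy": 0,"wz": 0},{"dx": -0.087,"dy": 0.123,"dz": 0,"wx": 0,"wy": 0,"wz": 0},{"dx": -0.116,"dy": 0.164,"dz": 0,"wx": 0,"wy": 0,"wz": 0},{"dx": -0.145,"dy": 0.205,"dz": 0,"wx": 0,"wy": 0,"wz": 0}])

```text
t: 5.3
eef_pos: [0.604, 0.1186, 0.0258]
tool_rot: [[-0.541, 0.822, -0.177], [0.782, 0.569, 0.253], [0.309, -0.002, -0.951]]
contact_force: [-0.3, -0.4, 0.3]
opening: 0.0
grasp_force: 0.0
```

Call:
step_arm(claw=0, increments=[{"dx": -0.029,"dy": 0.041,"dz": 0,"wx": 0,"wy": 0,"wz": 0},{"dx": -0.058,"dy": 0.082,"dz": 0,"wx": 0,"wy": 0,"wz": 0},{"dx": -0.087,"dy": 0.123,"dz": 0,"wx": 0,"wy": 0,"wz": 0},{"dx": -0.116,"dy": 0.164,"dz": 0,"wx": 0,"wy": 0,"wz": 0},{"dx": -0.145,"dy": 0.205,"dz": 0,"wx": 0,"wy": 0,"wz": 0}])

```text
t: 5.8
eef_pos: [0.5997, 0.1248, 0.0258]
tool_rot: [[-0.541, 0.822, -0.177], [0.782, 0.569, 0.253], [0.309, -0.001, -0.951]]
contact_force: [-0.3, 1.0, 0.3]
opening: -0.0002
grasp_force: 0.0
```

```bash
python3 - <<'E'
from h import *
w=cam('wrist','w3.png'); s=r.get_state(); print(s['eef_pos'],s['contact_force'],s['t'])
E
```

```text
[0.5995383  0.12502863 0.02580275] [ 0.81965512 -0.26716656  0.34780364] 5.85
```

View pics/w3.png

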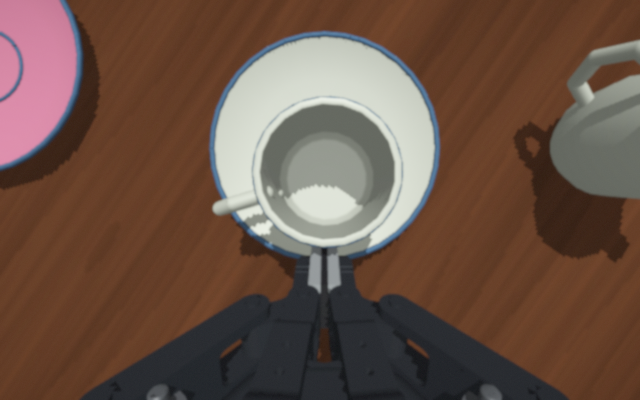

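The wrist view shows the rim centred near (327,171) with the fingertips at (324,250) touching it. The saucer outline is intact and centred near (325,145). Checking the remaining offset.

```bash
cat >> h.py <<'E'
S=np.array([.5658,.1724]); Pd=np.array([-.5726,.8199]); Nd=np.array([.8199,.5726])
def report(w,E):
    P=ray(w,np.array(E,float),.082)[:,:2]; c=(P[0]+P[1]+P[2]+P[3])/4
    print('radii',np.linalg.norm(P-c,axis=1).round(4),'c',c.round(4),'c-S along P %.4f lateral N %.4f'%((c-S)@Pd,(c-S)@Nd))
E
python3 - <<'E'
from h import *
w=cam('wrist'); report(w,[(252,171),(403,171),(327,97),(327,247)])
print(saucer(w,205,25,445,245)); s=r.get_state(); print((np.array(s['eef_pos'])[:2]-S)@Pd,(np.array(s['eef_pos'])[:2]-S)@Nd,s['contact_force'])
E
```

```text
radii [0.0331 0.0333 0.0327 0.0333] c [0.5787 0.1563] c-S along P -0.0206 lateral N 0.0014
(array([0.56588164, 0.16993138]), 0.15156016845703124, 0.15799610595703126)
-0.0582962908895133 0.0004960610538671875 [-0.20931581  0.54183482 -0.67688987]
```

Call:
step_arm(claw=0, increments=[{"dx": -0.038,"dy": 0.055,"dz": 0,"wx": 0,"wy": 0,"wz": 0},{"dx": -0.077,"dy": 0.109,"dz": 0,"wx": 0,"wy": 0,"wz": 0},{"dx": -0.115,"dy": 0.164,"dz": 0,"wx": 0,"wy": 0,"wz": 0},{"dx": -0.153,"dy": 0.219,"dz": 0,"wx": 0,"wy": 0,"wz": 0},{"dx": -0.191,"dy": 0.273,"dz": 0,"wx": 0,"wy": 0,"wz": 0}])

```text
t: 6.4
eef_pos: [0.594, 0.133, 0.0259]
tool_rot: [[-0.541, 0.822, -0.177], [0.782, 0.569, 0.253], [0.309, -0.001, -0.951]]
contact_force: [0.4, -0.4, 1.1]
opening: -0.0003
grasp_force: 0.4
```

```bash
python3 - <<'E'
from h import *
w=cam('wrist','w4.png')
s=r.get_state(); print((np.array(s['eef_pos'])[:2]-S)@Pd,(np.array(s['eef_pos'])[:2]-S)@Nd,s['contact_force'],s['t'])
E
```

```text
-0.04806898861177644 0.0005240779827241672 [ 1.02170586 -0.03544138  0.42985212] 6.45
```

View pics/w4.png

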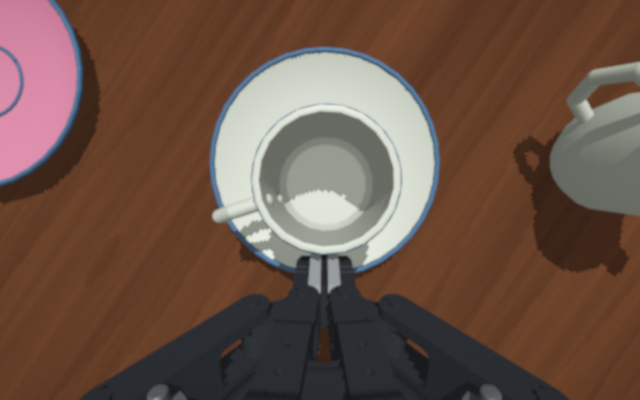

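The rim is now centred near (326.5,179.5). It is moving over the saucer, and the saucer outline has shifted only by the camera's own motion.

```bash
python3 - <<'E'
from h import *
w=cam('wrist'); report(w,[(251,179.5),(402,179.5),(326.5,104),(326.5,255)])
print(saucer(w,205,40,445,250))
E
```

```text
radii [0.0333 0.0333 0.0332 0.0333] c [0.5747 0.1615] c-S along P -0.0141 lateral N 0.0011
(array([0.56581807, 0.17100557]), 0.15167481689453124, 0.15531134033203126)
```

Call:
step_arm(claw=0, increments=[{"dx": -0.038,"dy": 0.055,"dz": 0,"wx": 0,"wy": 0,"wz": 0},{"dx": -0.077,"dy": 0.109,"dz": 0,"wx": 0,"wy": 0,"wz": 0},{"dx": -0.115,"dy": 0.164,"dz": 0,"wx": 0,"wy": 0,"wz": 0},{"dx": -0.153,"dy": 0.219,"dz": 0,"wx": 0,"wy": 0,"wz": 0},{"dx": -0.191,"dy": 0.273,"dz": 0,"wx": 0,"wy": 0,"wz": 0}])

```text
t: 7.0
eef_pos: [0.5882, 0.1412, 0.0258]
tool_rot: [[-0.541, 0.822, -0.177], [0.782, 0.569, 0.253], [0.309, -0.001, -0.951]]
contact_force: [0.7, -1.2, 0.2]
opening: -0.0003
grasp_force: 0.4
```

Call:
step_arm(claw=0, increments=[{"dx": -0.025,"dy": 0.036,"dz": 0,"wx": 0,"wy": 0,"wz": 0},{"dx": -0.04,"dy": 0.056,"dz": 0,"wx": 0,"wy": 0,"wz": 0},{"dx": -0.04,"dy": 0.056,"dz": 0,"wx": 0,"wy": 0,"wz": 0}])

```text
t: 7.3
eef_pos: [0.5869, 0.1429, 0.0258]
tool_rot: [[-0.541, 0.822, -0.177], [0.782, 0.569, 0.253], [0.309, -0.002, -0.951]]
contact_force: [0.3, -0.9, -0.2]
opening: -0.0001
grasp_force: 0.2
```

```bash
python3 - <<'E'
from h import *
w=cam('wrist'); crop(w,325,170,130,100,3,'w5.png')
s=r.get_state(); print((np.array(s['eef_pos'])[:2]-S)@Pd,(np.array(s['eef_pos'])[:2]-S)@Nd,s['contact_force'],s['t'])
print(saucer(w,205,40,445,250))
E
```

```text
-0.03638976342880481 0.0004747138463067277 [ 0.65750809 -0.72624071  0.00860563] 7.35
(array([0.56588555, 0.17230637]), 0.15156470947265624, 0.15216627197265625)
```

View pics/w5.png

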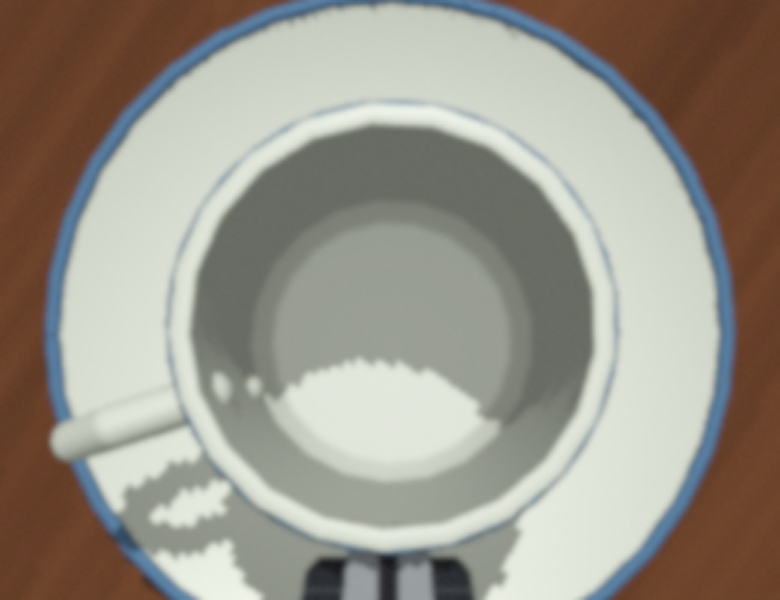

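```bash
python3 - <<'E'
from h import *
w=cam('wrist'); E=np.array([(167,326),(618,326),(392.5,101),(392.5,551)]); report(w,(E+.5)/3-.5+[195,70])
t=cam('top'); print(saucer(t,248,171,318,241)[0])
E
```

```text
radii [0.0331 0.0331 0.0329 0.0331] c [0.5673 0.1712] c-S along P -0.0018 lateral N 0.0005
[0.56694004 0.08076975]
```

Remaining offset is 1.8 mm along the push and 0.5 mm sideways. I'll make one last slow 2 mm nudge, then back straight off.

Call:
step_arm(claw=0, increments=[{"dx": -0.013,"dy": 0.019,"dz": 0,"wx": 0,"wy": 0,"wz": 0},{"dx": -0.026,"dy": 0.038,"dz": 0,"wx": 0,"wy": 0,"wz": 0},{"dx": -0.04,"dy": 0.057,"dz": 0,"wx": 0,"wy": 0,"wz": 0},{"dx": -0.04,"dy": 0.057,"dz": 0,"wx": 0,"wy": 0,"wz": 0}])

```text
t: 7.85
eef_pos: [0.5858, 0.1446, 0.0258]
tool_rot: [[-0.541, 0.822, -0.177], [0.782, 0.569, 0.253], [0.309, -0.002, -0.951]]
contact_force: [0.4, -0.1, 0.1]
opening: 0.0002
grasp_force: 0.3
```

Call:
step_arm(claw=0, increments=[{"dx": 0.1,"dy": -0.14,"dz": 0,"wx": 0,"wy": 0,"wz": 0},{"dx": 0.3,"dy": -0.42,"dz": 0,"wx": 0,"wy": 0,"wz": 0},{"dx": 0.5,"dy": -0.7,"dz": 0,"wx": 0,"wy": 0,"wz": 0},{"dx": 0.8,"dy": -1.1,"dz": 0.1,"wx": 0,"wy": 0,"wz": 0},{"dx": 1.1,"dy": -1.6,"dz": 0.4,"wx": 0,"wy": 0,"wz": 0}])

```text
t: 8.35
eef_pos: [0.6188, 0.0954, 0.037]
tool_rot: [[-0.54, 0.822, -0.179], [0.782, 0.569, 0.253], [0.31, -0.003, -0.951]]
contact_force: [-0.0, -0.5, 0.4]
opening: -0.0002
grasp_force: 0.0
```

Call:
step_arm(claw=0, increments=[{"dx": 0,"dy": 0,"dz": 1,"wx": 0,"wy": 0,"wz": 0},{"dx": 0,"dy": 0,"dz": 2,"wx": 0,"wy": 0,"wz": 0},{"dx": 0,"dy": 0,"dz": 3,"wx": 0,"wy": 0,"wz": 0},{"dx": 0,"dy": 0,"dz": 3.5,"wx": 0,"wy": 0,"wz": 0},{"dx": 0,"dy": 0,"dz": 3.5,"wx": 0,"wy": 0,"wz": 0}])

```text
t: 8.85
eef_pos: [0.6212, 0.0957, 0.1458]
tool_rot: [[-0.542, 0.822, -0.172], [0.783, 0.569, 0.253], [0.306, 0.003, -0.952]]
contact_force: [0.3, 0.1, 0.7]
opening: -0.0
grasp_force: 0.0
```

```bash
python3 - <<'E'
from h import *
w=cam('wrist'); s=r.get_state(); print(s['eef_pos'],s['contact_force'],s['t'])
u,v=proj(w,[[*S,.04]])[0].round().astype(int); print(u,v)
u0,v0=max(u-75,0),max(v-70,0); print('origin',u0,v0); print(saucer(w,u0,v0,u+75,v+70))
cv2.imwrite('pics/w6.png',cv2.resize(w['bgr'][v0:v+70,u0:u+75],None,fx=4,fy=4,interpolation=cv2.INTER_CUBIC))
E
```

```text
[0.61990441 0.09584971 0.14343658] [ 0.72968362 -1.01993199 -0.08366475] 8.9
322 125
origin 247 55
(array([0.5660791 , 0.17234463]), 0.1524465087890625, 0.15320928955078125)
```

View pics/w6.png

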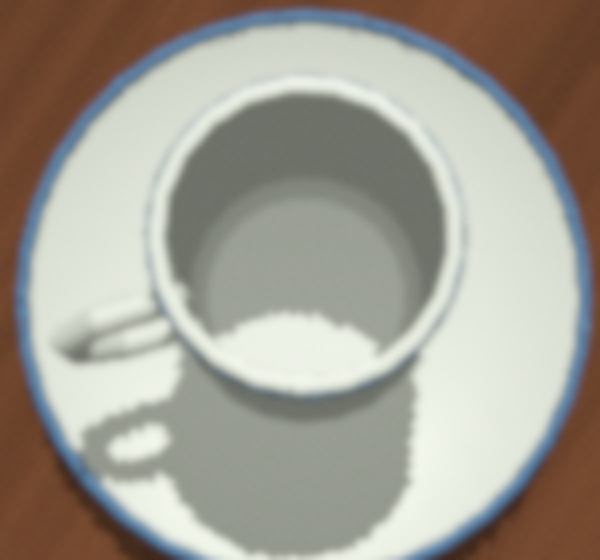

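The cup stands upright. Its rim is centred at about (304,235) in this crop, and the saucer fit is unchanged at (0.5661, 0.1723).

```bash
python3 - <<'E'
from h import *
w=cam('wrist'); E=np.array([(144,235.5),(465,235.5),(304.5,75),(304.5,396)]); report(w,(E+.5)/4-.5+[247,55])
s=r.get_state(); print(s['eef_pos'],s['contact_force'],s['t'])
E
```

```text
radii [0.0331 0.0331 0.0329 0.033 ] c [0.5651 0.1722] c-S along P 0.0002 lateral N -0.0007
[0.61877128 0.09604983 0.14176429] [ 0.27181307  0.3131295  -0.80684935] 8.95
```

The cup is within about 1 mm of the saucer's centre, and the arm is well clear. Handing in.

```bash
python3 -c "
from workcell import r
print(r.job_done())"
```

```text
the job is handed in; nothing more can be done
None
```

I nudged the off-centre cup until it stood upright within about 1 mm of its saucer's centre, the saucer did not move, nothing else was touched, and the job was handed in at about 9 s on the robot's clock.

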